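# Put the palm gouges away in the roll-top chest

## Task

Raise the slatted roller shutter of the tool chest until it stays open by itself, then take every palm gouge that lies on the freely spinning turntable and lay it inside the chest: pale-handled gouges in the left, cork-lined bay, dark-handled ones in the right, green-lined bay. When all are in, pull the shutter down again until it is fully shut. Leave the mallet, the glue bottle and the wooden clamp where they are.

Things in the scene. Friction and masses are not known exactly. Their poses are not given: they have to be found in the camera images.
- cabinet: wooden roll-top tool chest, fixed, 330 deep (x) x 458 wide (y) x 235 mm high; origin under its centre on the bench; x points from its front (robot side) to its back, y to its left, yawed a little. Floor inside at z = 20 mm. Side cheeks 14 mm thick, inner faces at y = +-215 mm: half discs of radius 165 mm. Front board x -157 to -145, top z 96 mm; back board from x = 45, top z 200 mm
- left_bay (a point): middle of the floor of the chest's left, cork-lined bay for pale gouges: inside x -145 to +45, y -32 to +215 mm in the chest's frame; open above when the shutter is up. A divider 6 mm thick at chest y = -35 mm, its top at z = 65 mm, parts the bays
- right_bay (a point): middle of the floor of the chest's right, green-lined bay for dark gouges: inside x -145 to +45, y -215 to -38 mm in the chest's frame; open above when the shutter is up
- shutter (a joint): angle (rad) of the slatted shutter on its circular tracks: 0 shut, 1.62 fully open at its stop. Axis along chest y at x = 0, z = 70 mm; slats' outer face at radius 153.5 mm, 96 degrees of arc; shut, its lower edge is 12 degrees above horizontal at the front. 0.7 kg: let go below about 0.6 rad it falls shut, above about 1.0 it rolls open and stays; under 6 N at the handle
- shutter_handle (a point): middle of the shutter's handle, a round bar 12 mm thick, 110 mm long along chest y, on a bracket at each end, 38 mm off the slats. It goes round with the shutter: at joint value q it is at chest x = -192 cos(0.314 + q), z = 70 + 192 sin(0.314 + q) mm, so low at the front when shut and on top, past the middle, when open
- stand: fixed foot of the carver's turntable; origin on the bench under the turntable's axis. The round pale grey disc on it, 310 mm in diameter, has its top at 40 mm and spins freely
- turntable (a joint): angle of the disc (rad); it spins freely about the vertical and is not driven
- pale1: palm carving gouge with a pale wooden handle, 90 g, 130 mm long: handle a rounded bar 85 x 26 x 26 mm, then a steel blade 46 mm long, 12 wide, 5 thick. Origin in the middle of the handle on its axis (13 mm above what it lies on); x points to the blade (handle x -42 to +42, blade tip at +88 mm). Starts on the turntable, blade inward; may be absent
- pale2: palm carving gouge with a pale wooden handle, 90 g, 130 mm long: handle a rounded bar 85 x 26 x 26 mm, then a steel blade 46 mm long, 12 wide, 5 thick. Origin in the middle of the handle on its axis (13 mm above what it lies on); x points to the blade (handle x -42 to +42, blade tip at +88 mm). Starts on the turntable, blade inward; may be absent
- pale3: palm carving gouge with a pale wooden handle, 90 g, 130 mm long: handle a rounded bar 85 x 26 x 26 mm, then a steel blade 46 mm long, 12 wide, 5 thick. Origin in the middle of the handle on its axis (13 mm above what it lies on); x points to the blade (handle x -42 to +42, blade tip at +88 mm). Starts on the turntable, blade inward; may be absent
- dark1: palm carving gouge with a dark brown wooden handle, 90 g, 130 mm long: handle a rounded bar 85 x 26 x 26 mm, then a steel blade 46 mm long, 12 wide, 5 thick. Origin in the middle of the handle on its axis (13 mm above what it lies on); x points to the blade (handle x -42 to +42, blade tip at +88 mm). Starts on the turntable, blade inward; may be absent
- dark2: palm carving gouge with a dark brown wooden handle, 90 g, 130 mm long: handle a rounded bar 85 x 26 x 26 mm, then a steel blade 46 mm long, 12 wide, 5 thick. Origin in the middle of the handle on its axis (13 mm above what it lies on); x points to the blade (handle x -42 to +42, blade tip at +88 mm). Starts on the turntable, blade inward; may be absent
- mallet: bystander: turned wooden carver's mallet standing head down, 86 mm in diameter, 215 mm tall, origin under its centre
- glue: bystander: white glue bottle, 60 mm in diameter, 160 mm tall, origin under its centre
- clamp: bystander: wooden hand-screw clamp lying on the bench, about 180 x 230 x 40 mm, origin under its middle

How it is judged:
By the outcome, as a careful person would: the job done as asked, in the order asked, and still so for the second after the job is handed in, with the robot touching nothing.
Of pale1, dark1, pale2, dark2, pale3 only 3 to 5 are there at a start; the rules pass over those that are not, and their reading is None.
At some moment in a run one of pale1, pale2, pale3, dark1, dark2 may be knocked a few centimetres aside while the robot is not near it.
Once in a run the grip may slacken for a moment while it holds something.
It also fails if it takes over 210 s, if anything falls off the work surface, if the arm or the gripper's body presses on something with over 40 N, if the wrist force passes 120 N, or if a joint passes its speed limit or range.

## Robot

A 6-joint arm with a two-finger parallel gripper is mounted at the origin on the work surface. World frame = base frame: x ahead of the robot, y to its left, z up, the work surface at z = 0. Lengths are in m, angles in rad, forces in N, time in s.
With the tool pointing down it reaches from about 0.375 to 0.825 m from the base axis. Payload 5.5 kg.
Tool frame: the origin (TCP) lies midway between the tips of the shut fingers; the grasp point (between the pads) lies 19 mm behind it (ctrl.pinch_z is the distance from the TCP to the grasp point, in m); z points along the fingers, y is the line along which they close (so a half turn about z gives the same grasp; the last joint's range is limited). The gripper opens to 85 mm and grips with 20 to 120 N. Pads are 22 mm wide; open, the fingers measure 114 mm over their backs; the gripper's body (76 mm by 85 mm) begins 54 mm behind the grasp point. The pads swing forward as they close: fully open they stand 13 mm farther back than shut.
Start: joints at [1.345, 0.314, -0.047, 1.21, 0, 1.571], TCP at [0.134, 0.585, 0.231] pointing down, gripper open.
Joint ranges: [-2.67, 2.67], [-0.69, 1.73], [-1.03, 1.25], [-2.08, 2.16], [-1.42, 1.45], [-3.14, 3.14]. Speed limits (rad/s): [2.39, 2.39, 3.01, 3.14, 3.14, 3.14].

## Interface

Orientations are given as a unit quaternion [w, x, y, z].
In Python, from bench import ctrl, hand, status, optics, nets gives the robot as it stands. Calls block until the motion is done:
- ctrl.move_to(position, orientation): joint-space move of the TCP to a pose.
- ctrl.move_straight(position, velocity=0.15, attitude=None, contact_N=None): straight line of the TCP; attitude=None keeps the orientation; velocity is the mean speed in m/s. With contact_N (N) it stops when the force on the tool has changed by that much, and returns True; else False.
- ctrl.move_joints(angles): joint-space move.
- hand.command_gripper(opening): opening from 0.0 (shut) to 1.0 (fully open); the grip force is fixed at half the most; returns when the fingers have stopped.
- ctrl.dwell(seconds).
- ctrl.ik(position, orientation): joint angles nearest the present ones, or None.
- status.state(): the state.
- optics.snapshot(name): name is "scene" or "top"; returns (picture, depth): 384x512x3 uint8, blue, green, red; 384x512 float32, m along the optical axis (not along the pixel's ray), 0 where there is no reading.
- optics.calibration(name): a dict with "camera_matrix" (3x3 intrinsics, pixels), "T" (4x4, takes a point from camera to world coordinates). Camera axes: x right, y down, z forward; pixel columns grow to the right and rows downward; lengths in m; the calibration is good to about 2 mm. A picture is of the moment at which its call begins. calibration takes no time and is no camera call.
A pose or a line that the arm cannot do raises ctrl.PlanningError and nothing moves.
- ctrl.sign_off(): hands the job in; it is judged then, once.
Trained networks look in the newest picture that a camera, given by its name, has taken for a name from the list of things; names that differ only in an ending like _2 or _b are one class to them, and where a whole thing is asked for, a point or a joint stands for the part that bears it (a point fixed in the world has none). Each returns a list of dicts, best first, with "p" (0 to 1); they miss things now and then, are a little off and sometimes report something else, mostly with a low value. They report only what shows in the picture. A call takes as long as a camera call.
- nets.cut_out(camera, target): "pixels" (384x512 bool, what is visible of it).
- nets.landmark_of(camera, target): "xyz" ([x, y, z] in m, in the coordinates of the camera as it stood for that picture, good to about 4 mm: a listed point, or the origin of a listed thing).
The state is a dict: "clock": time; "joint_pos": joint angles; "joint_velocities": joint speeds; "effort": joint torques, N m; "tool_pos": TCP position; "tool_rot": TCP orientation; "contact_force": force on the tool from outside, world axes, zero at the start; "torque": the same for the moment, N m; "opening": opening from 0.0 (shut) to 1.0 (fully open); "grip_force": force on a finger pad.
Only numpy, scipy, OpenCV 4.12 (cv2) and the standard library are available. Lean on these libraries where they do the work, as an engineer would, in place of code of your own. Each camera call takes 0.05 s, during which the arm holds its last target. There are 200 camera calls.

## Working session

There is one attempt and no reset: what is moved stays moved. The work goes in short steps, each a Python script; the robot and the scene stay as the last script left them, time stands still between calls to the robot, and variables do not carry over. Pictures are saved under pics/ and viewed, at most 14 in all, crops included, and the job is handed in when it is done.

```bash
ls; mkdir -p pics; cat > h.py <<'E'
import numpy as np, cv2
from bench import ctrl, hand, status, optics, nets
from scipy.spatial.transform import Rotation as R
def cal(n):
    c=optics.calibration(n); return np.array(c["camera_matrix"]),np.array(c["T"])
def w(n,p):
    return (cal(n)[1]@np.r_[p,1])[:3]
def cloud(n,d,mask):
    K,T=cal(n); v,u=np.nonzero(mask&(d>0)); z=d[v,u]
    P=np.c_[(u-K[0,2])/K[0,0]*z,(v-K[1,2])/K[1,1]*z,z,np.ones(len(z))]
    return (P@T.T)[:,:3]
def marks(n,t):
    return [(round(float(r["p"]),2),np.round(w(n,r["xyz"]),4)) for r in nets.landmark_of(n,t)]
E
python3 - <<'E'
from h import *
for n in("scene","top"):
    p,d=optics.snapshot(n); cv2.imwrite(f"pics/{n}0.png",p)
    print(n,np.round(cal(n)[1],3).tolist())
    for t in("cabinet","left_bay","right_bay","shutter_handle","stand","pale1","dark1","mallet","glue","clamp"):
        print(t,marks(n,t))
print(status.state())
E
```

```text
bench.py
pics
scene [[-0.715, 0.666, -0.21, 0.762], [0.699, 0.683, -0.212, 0.145], [0.003, -0.298, -0.954, 1.222], [0.0, 0.0, 0.0, 1.0]]
cabinet [(0.57, array([ 6.145e-01, -2.339e-01, -6.000e-04]))]
left_bay [(0.87, array([ 0.5738, -0.139 ,  0.0176]))]
right_bay [(0.95, array([ 0.5612, -0.3548,  0.0152]))]
shutter_handle []
stand [(0.55, array([0.4806, 0.3023, 0.0032]))]
pale1 [(0.7, array([0.5085, 0.1968, 0.0536])), (0.64, array([0.5908, 0.2911, 0.0577])), (0.51, array([ 0.6149, -0.2325, -0.0018]))]
dark1 [(0.52, array([0.522 , 0.4107, 0.0513])), (0.26, array([0.7584, 0.1568, 0.0008]))]
mallet []
glue [(0.81, array([ 0.2684, -0.3586, -0.001 ]))]
clamp [(0.87, array([ 0.4491, -0.6329,  0.0027]))]
top [[0.01, -0.981, 0.192, 0.292], [-1.0, -0.007, 0.016, -0.114], [-0.015, -0.192, -0.981, 1.339], [0.0, 0.0, 0.0, 1.0]]
cabinet [(0.94, array([ 0.619 , -0.2356,  0.0022])), (0.28, array([4.837e-01, 3.019e-01, 3.000e-04]))]
left_bay [(0.97, array([ 0.5774, -0.1371,  0.0204]))]
right_bay [(0.83, array([ 0.559 , -0.358 ,  0.0185]))]
shutter_handle [(0.71, array([ 0.4377, -0.2201,  0.1338]))]
s
[... 472 characters left out ...]
k': 1.1, 'joint_pos': array([ 1.34499709e+00,  3.13468667e-01, -4.70765233e-02,  1.21019334e+00,
        1.73933929e-05,  1.57080019e+00]), 'joint_velocities': array([-0.00157074,  0.00062385, -0.00160818,  0.00032452, -0.00125442,
        0.00020164]), 'effort': array([-1.28047956e-03, -5.39474380e+01,  3.40056074e+01,  1.65617195e-03,
        3.16345700e-05,  2.72299356e-07]), 'tool_pos': array([0.13432859, 0.5847835 , 0.2313286 ]), 'tool_rot': array([-5.38580971e-06,  1.12661847e-01,  9.93633387e-01,  2.96931731e-05]), 'contact_force': array([-0.02759051, -0.24911513,  0.41909492]), 'torque': array([-0.02050996,  0.02127592, -0.00016952]), 'grip_force': 0.0, 'opening': 1.0026212722050154}
```

View pics/scene0.png

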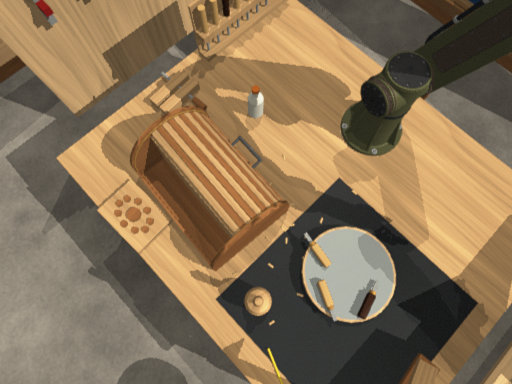

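View pics/top0.png

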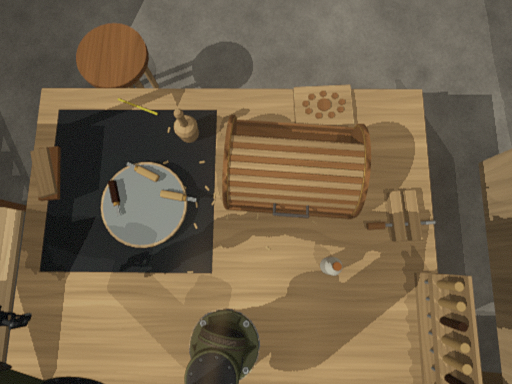

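Both views show two pale gouges, at top-view pixels (146,172) and (173,195), and one dark gouge at (114,192), on the disc centred near (143,204). The shutter is shut, with its handle at (291,210). The tools in the rack are not on the turntable. Next I refine the chest pose and the gouge poses from depth.

```bash
cat >> h.py <<'E'
from scipy.optimize import least_squares
def down(a):
    y=np.array([np.cos(a),np.sin(a),0]); z=np.array([0,0,-1.]); x=np.cross(y,z)
    q=R.from_matrix(np.c_[x,y,z]).as_quat(); return np.r_[q[3],q[:3]]
def gouges(n="top",shot=None):
    """list of (class,p,handle centre xy,axis angle (towards blade),cloud z)"""
    p,d=shot if shot else optics.snapshot(n); out=[]
    for t in("pale1","dark1"):
        for r in nets.cut_out(n,t):
            C=cloud(n,d,r["pixels"])
            if len(C)<20: continue
            c=np.median(C,0)
            H=C[(C[:,2]>np.percentile(C[:,2],90)-.012)]   # handle: high part
            m=H[:,:2].mean(0); u,s,vt=np.linalg.svd(H[:,:2]-m); a=vt[0]
            pr=(H[:,:2]-m)@a; L=np.ptp(np.percentile(pr,[1,99])); mid=m
            b=(C[:,:2].mean(0)-m)@a
            if b<0: a=-a
            out.append(dict(t=t,p=round(float(r["p"]),2),n=len(C),m=np.round(mid,4),ang=round(float(np.arctan2(a[1],a[0])),3),L=round(float(L),3),W=round(float(np.ptp((H[:,:2]-m)@vt[1])),3),z=np.round(np.percentile(C[:,2],[5,50,95]),3)))
    return out
E
python3 - <<'E'
from h import *
Ps=[]
for n in("top","scene"):
    p,d=optics.snapshot(n)
    for o in gouges(n,(p,d)): print(n,o)
    print(marks(n,"pale1"),marks(n,"dark1"))
    C=cloud(n,d,np.ones(d.shape,bool)); Ps.append((n,C))
def loc(C,v):
    c,s=np.cos(v[2]),np.sin(v[2]); X=C[:,:2]-v[:2]
    return np.c_[X[:,0]*c+X[:,1]*s,-X[:,0]*s+X[:,1]*c,C[:,2]]
v0=np.array([.617,-.235,-.075])
def feats(C,v):
    L=loc(C,v); r=np.hypot(L[:,0],L[:,2]-.07)
    a=np.degrees(np.arctan2(L[:,2]-.07,-L[:,0]))
    return L,r,a
for sel in([0],[1],[0,1]):
    C=np.vstack([Ps[i][1] for i in sel]); v=v0.copy()
    for it in range(4):
        L,r,a=feats(C,v)
        S=C[(abs(L[:,1])<.19)&(abs(r-.1535)<.008)&(a>25)&(a<100)]
        H=C[(abs(L[:,1])<.045)&(r>.18)&(r<.206)&(a>5)&(a<40)]
        def f(v):
            l1=loc(S,v); l2=loc(H,v)
            e2=np.hypot(l2[:,0]+.1826,l2[:,2]-.1293)-.006
            return np.r_[np.hypot(l1[:,0],l1[:,2]-.07)-.1535,e2]
        # yaw from slats, x ; y weak
        s=least_squares(lambda q:f([q[0],v[1],q[1]]),[v[0],v[2]],loss="soft_l1",f_scale=.002); v[0],v[2]=s.x
    L,r,a=feats(C,v)
    B=L[(r>.175)&(r<.206)&(a>5)&(a<40)&(abs(L[:,1])<.1)]
    Ck=L[(abs(r-.165)<.003)&(a>30)&(a<150)&(abs(L[:,1])>.2)&(abs(L[:,1])<.24)]
    print(sel,v,len(S),len(H),"handle mean",loc(H,v).mean(0),"bar y",np.percentile(B[:,1],[1,99]),
     "cheek y",[np.percentile(Ck[np.sign(Ck[:,1])==s][:,1],[3,50,97]).round(4) for s in(1,-1) if (np.sign(Ck[:,1])==s).any()],"res",np.median(r[(abs(L[:,1])<.19)&(abs(r-.1535)<.008)]))
E
```

```text
top {'t': 'pale1', 'p': 0.59, 'n': 262, 'm': array([0.5081, 0.1851]), 'ang': -1.769, 'L': 0.119, 'W': 0.026, 'z': array([0.039, 0.064, 0.07 ])}
top {'t': 'pale1', 'p': 0.49, 'n': 217, 'm': array([0.5906, 0.2928]), 'ang': 1.115, 'L': 0.119, 'W': 0.024, 'z': array([0.049, 0.064, 0.07 ])}
top {'t': 'dark1', 'p': 0.66, 'n': 260, 'm': array([0.513 , 0.4001]), 'ang': -2.879, 'L': 0.119, 'W': 0.027, 'z': array([0.044, 0.064, 0.07 ])}
[(0.81, array([0.5139, 0.1962, 0.0551])), (0.61, array([0.5876, 0.2893, 0.0495]))] [(0.49, array([0.527 , 0.4082, 0.0507]))]
scene {'t': 'pale1', 'p': 0.71, 'n': 231, 'm': array([0.5118, 0.1893]), 'ang': -1.739, 'L': 0.112, 'W': 0.027, 'z': array([0.054, 0.065, 0.069])}
scene {'t': 'pale1', 'p': 0.54, 'n': 258, 'm': array([0.5941, 0.2932]), 'ang': 1.12, 'L': 0.11, 'W': 0.024, 'z': array([0.051, 0.065, 0.069])}
scene {'t': 'pale1', 'p': 0.42, 'n': 14368, 'm': array([ 0.6123, -0.2228]), 'ang': -1.643, 'L': 0.453, 'W': 0.179, 'z': array([0.016, 0.188, 0.225])}
scene {'t': 'dark1', 'p': 0.85, 'n': 338, 'm': array([0.5183, 0.4026]), 'ang': -2.881, 'L': 0.118, 'W': 0
[... 275 characters left out ...]
0.235      -0.06781257] 6601 101 handle mean [-0.18291558  0.00083617  0.13446724] bar y [-0.05506939  0.06114337] cheek y [array([0.2176, 0.2244, 0.2313]), array([-0.2255, -0.2185, -0.2113])] res 0.15378284312227078
[1] [ 0.61573356 -0.235      -0.07082389] 5275 88 handle mean [-1.81300996e-01 -3.05202929e-07  1.34124773e-01] bar y [-0.05556662  0.06259327] cheek y [array([0.218 , 0.2249, 0.2319]), array([-0.2261, -0.2177, -0.2104])] res 0.1536351724114769
[0, 1] [ 0.61650214 -0.235      -0.0688778 ] 11879 188 handle mean [-0.18220352  0.00074573  0.13429913] bar y [-0.05528087  0.06285294] cheek y [array([0.2178, 0.2247, 0.2316]), array([-0.2259, -0.2181, -0.2106])] res 0.15372817406221265
```

Chest pose: (0.6165, -0.232), yaw -0.069 rad. The slat radius, cheek and bar positions all fit the given sizes. Next: grip the bar and raise the shutter.

```bash
cat >> h.py <<'E'
V=np.array([.6165,-.232,-.069])
def cw(x,y,z):
    c,s=np.cos(V[2]),np.sin(V[2]); return np.array([V[0]+c*x-s*y,V[1]+s*x+c*y,z])
def hp(q,dz=0.,dr=0.):
    r=.192+dr
    return cw(-r*np.cos(.314+q),0,.07+r*np.sin(.314+q)-ctrl.pinch_z+dz)
def st(k=""):
    s=status.state(); print(k,"t",round(s["clock"],1),"tcp",np.round(s["tool_pos"],4),"F",np.round(s["contact_force"],1),"op",round(s["opening"],3),"g",round(s["grip_force"],1)); return s
E
python3 - <<'E'
from h import *
Q=down(V[2])
hand.command_gripper(.36)
js=[ctrl.ik(hp(q),Q) for q in(0,.8,1.6)]; print([None if j is None else np.round(j,2) for j in js])
Q2=down(V[2]+np.pi); print([None if ctrl.ik(hp(q),Q2) is None else np.round(ctrl.ik(hp(q),Q2),2) for q in(0,.8,1.6)])
print("pinch",ctrl.pinch_z)
p=hp(0); p[2]=.30
ctrl.move_to(p,Q); st()
print(ctrl.move_straight(hp(0),.1,contact_N=6)); st("down")
E
```

```text
[array([-0.47,  0.19, -0.5 ,  0.88,  0.  ,  1.17]), array([-0.4 ,  0.28, -0.12,  1.18,  0.  ,  1.24]), array([-0.33,  0.55,  0.32,  1.33,  0.  ,  1.31])]
[array([-0.47,  0.19, -0.5 ,  0.88,  0.  , -1.97]), array([-0.4 ,  0.28, -0.12,  1.18,  0.  , -1.9 ]), array([-0.33,  0.55,  0.32,  1.33,  0.  , -1.84])]
pinch 0.0187
 t 5.2 tcp [ 0.4346 -0.2189  0.2999] F [-0.1 -0.6 -0.4] op 0.357 g 0.0
False
down t 7.2 tcp [ 0.4347 -0.2196  0.1111] F [-0.   0.5  0.3] op 0.361 g 0.0
```

```bash
python3 - <<'E'
from h import *
hand.command_gripper(0); s=st("grip")
if s["grip_force"]>5 and np.abs(s["contact_force"]).max()<30:
    for q in np.linspace(.13,1.56,12):
        if ctrl.move_straight(hp(q),.12,contact_N=25): st("stopped %.2f"%q); break
        s=st("q%.2f"%q)
        if s["grip_force"]<5: break
E
```

```text
grip t 7.5 tcp [ 0.4358 -0.2196  0.1112] F [ 5.1 -0.3 -0.2] op 0.121 g 58.4
q0.13 t 7.9 tcp [ 0.4443 -0.2202  0.1336] F [ 6.4 -1.4 -5.9] op 0.118 g 58.7
q0.26 t 8.3 tcp [ 0.4553 -0.221   0.1546] F [ 4.8 -1.4 -7. ] op 0.11 g 58.7
q0.39 t 8.6 tcp [ 0.469  -0.2219  0.1745] F [ 0.7 -1.4 -3.2] op 0.113 g 58.8
q0.52 t 9.0 tcp [ 0.4859 -0.2231  0.1937] F [-7.5 -0.7  4.8] op 0.112 g 58.8
q0.65 t 9.3 tcp [ 0.5046 -0.2244  0.2098] F [-11.3   0.4  10.6] op 0.117 g 59.2
q0.78 t 9.7 tcp [ 0.5266 -0.226   0.2245] F [-12.4   3.2  20.2] op 0.112 g 59.2
q0.91 t 10.1 tcp [ 0.5509 -0.2277  0.2349] F [-8.   1.6 19. ] op 0.115 g 63.1
q1.04 t 10.4 tcp [ 0.5759 -0.2294  0.2417] F [-4.3  2.1 15.9] op 0.111 g 64.0
q1.17 t 10.8 tcp [ 0.6011 -0.2312  0.2452] F [ 0.1  1.9 15.3] op 0.122 g 39.1
q1.30 t 11.1 tcp [ 0.627  -0.2329  0.2454] F [ 2.4 -0.   8.8] op 0.116 g 58.4
q1.43 t 11.5 tcp [ 0.6515 -0.2346  0.2422] F [ 2.  -0.7  6.7] op 0.115 g 62.4
q1.56 t 11.8 tcp [ 0.6754 -0.2363  0.2357] F [ 3.2 -0.3  5.5] op 0.121 g 63.5
```

```bash
python3 - <<'E'
from h import *
hand.command_gripper(.4); p=status.state()["tool_pos"].copy(); p[2]=.34
ctrl.move_straight(p,.2); hand.command_gripper(1.0)
ctrl.move_to([.45,.02,.33],down(V[2])); st()
for n in("top","scene"):
    s=optics.snapshot(n); cv2.imwrite(f"pics/{n}1.png",s[0])
    for o in gouges(n,s): print(n,o)
    print(marks(n,"pale1"),marks(n,"dark1"),marks(n,"shutter_handle"))
E
```

```text
t 14.7 tcp [0.451  0.0197 0.3303] F [ 0.2  0.4 -0.1] op 0.998 g 0.0
top {'t': 'pale1', 'p': 0.71, 'n': 272, 'm': array([0.5255, 0.3984]), 'ang': 2.306, 'L': 0.123, 'W': 0.028, 'z': array([0.041, 0.063, 0.07 ])}
top {'t': 'dark1', 'p': 0.72, 'n': 219, 'm': array([0.3981, 0.3707]), 'ang': 1.478, 'L': 0.09, 'W': 0.026, 'z': array([0.042, 0.064, 0.069])}
[(0.75, array([0.5316, 0.3931, 0.0502])), (0.26, array([ 0.5735, -0.1376,  0.0193]))] [(0.55, array([0.4011, 0.3775, 0.0503]))] [(0.56, array([ 0.6875, -0.2365,  0.2534])), (0.47, array([ 0.484 ,  0.3035, -0.0017]))]
scene {'t': 'pale1', 'p': 0.76, 'n': 268, 'm': array([0.5921, 0.3124]), 'ang': -0.53, 'L': 0.109, 'W': 0.025, 'z': array([0.054, 0.065, 0.069])}
scene {'t': 'pale1', 'p': 0.68, 'n': 258, 'm': array([0.5308, 0.3968]), 'ang': 2.327, 'L': 0.115, 'W': 0.025, 'z': array([0.055, 0.065, 0.069])}
scene {'t': 'dark1', 'p': 0.77, 'n': 305, 'm': array([0.4   , 0.3685]), 'ang': -1.676, 'L': 0.121, 'W': 0.026, 'z': array([0.052, 0.064, 0.069])}
scene {'t': 'dark1', 'p': 0.3, 'n': 4840, 'm': array([ 0.6734, -0.226 ]), 'ang': -1.643, 'L': 0.418, 'W': 0.044, 'z': array([0.114, 0.192, 0.219])}
[(0.78, array([0.5817, 0.3167, 0.0529])), (0.66, array([0.5337, 0.4011, 0.0569]))] [(0.82, array([0.3987, 0.3788, 0.0474]))] [(0.89, array([ 0.6856, -0.2345,  0.248 ]))]
```

View pics/top1.png

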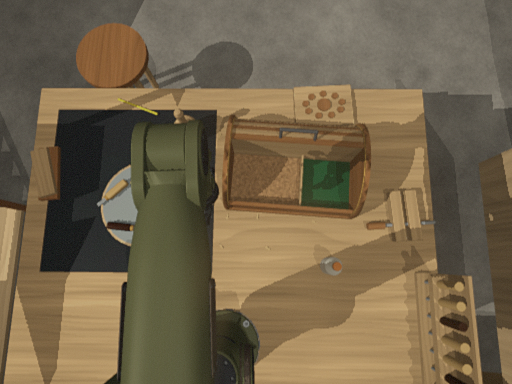

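The shutter is fully open, with its handle at top-view pixel (298,132), and both bays show: cork at (265,180), green at (327,185). The disc has turned about 1.2 rad. I need to check whether it is still spinning before picking.

```bash
cat >> h.py <<'E'
TT=np.array([.4825,.3])
def find(verbose=True):
    D=[]
    for n in("scene","top"):
        s=optics.snapshot(n); G=gouges(n,s)
        for t in("pale1","dark1"):
            for p,x in marks(n,t):
                if p<.3 or abs(x[2]-.053)>.012 or np.hypot(*(x[:2]-TT))>.2: continue
                # nearest mask of the same class gives the axis
                c=[g for g in G if g["t"]==t and g["n"]<900 and np.hypot(*(g["m"]-x[:2]))<.045]
                if not c: continue
                g=min(c,key=lambda g:np.hypot(*(g["m"]-x[:2])))
                a=np.array([np.cos(g["ang"]),np.sin(g["ang"])]); k=(x[:2]-g["m"])@a
                if k>0: a=-a
                D.append(dict(n=n,t=t[:4],p=p,xy=g["m"]+((x[:2]-g["m"])@a)*a,ang=np.arctan2(a[1],a[0]),k=abs(k),L=g["L"],W=g["W"],N=g["n"],T=status.state()["clock"]))
    if verbose:
        for o in D: print(o["n"],o["t"],o["p"],np.round(o["xy"],4),"ang %.2f k %.3f L %.3f W %.3f N %d"%(o["ang"],o["k"],o["L"],o["W"],o["N"]))
    return D
E
python3 - <<'E'
from h import *
ctrl.move_to([.47,-.2,.33],down(V[2]))
for i in range(2):
    st(); find(); ctrl.dwell(.7)
E
```

```text
t 16.2 tcp [ 0.47   -0.1992  0.33  ] F [-0.1  0.1 -0.6] op 0.996 g 0.0
scene pale 0.83 [0.5808 0.3194] ang -0.53 k 0.012 L 0.121 W 0.026 N 308
scene dark 0.66 [0.4014 0.3812] ang -1.67 k 0.015 L 0.121 W 0.027 N 339
top pale 0.83 [0.5843 0.3142] ang -0.52 k 0.002 L 0.109 W 0.027 N 226
top pale 0.66 [0.5303 0.3928] ang 2.33 k 0.005 L 0.113 W 0.026 N 231
top dark 0.69 [0.3988 0.379 ] ang -1.67 k 0.013 L 0.117 W 0.026 N 256
 t 17.4 tcp [ 0.47 -0.2   0.33] F [-0.4 -0.6 -0.2] op 0.998 g 0.0
scene pale 0.74 [0.5314 0.3957] ang 2.34 k 0.003 L 0.115 W 0.025 N 264
scene pale 0.61 [0.581  0.3184] ang -0.53 k 0.012 L 0.104 W 0.022 N 223
scene dark 0.59 [0.4011 0.3789] ang -1.67 k 0.012 L 0.117 W 0.026 N 304
top pale 0.55 [0.5823 0.3151] ang -0.51 k 0.011 L 0.122 W 0.028 N 240
top pale 0.48 [0.5322 0.391 ] ang 2.32 k 0.009 L 0.110 W 0.028 N 233
top dark 0.71 [0.3981 0.3812] ang -1.69 k 0.012 L 0.096 W 0.025 N 192
```

```bash
cat >> h.py <<'E'
def best(p,a):
    c=[(abs(j[5]),x) for x in(a,a+np.pi) for j in[ctrl.ik(p,down(x))] if j is not None]
    x=min(c)[1]; return x
def pick(xy,ang,ztop=.040,hi=.22,op=.65):
    P=lambda z:np.array([xy[0],xy[1],z])
    ta=best(P(hi),ang+np.pi/2)
    hand.command_gripper(op)
    ctrl.move_to(P(hi),down(ta))
    hit=ctrl.move_straight(P(ztop),.12,contact_N=6); s=st("at pick hit=%s"%hit)
    hand.command_gripper(0); s=st("gripped")
    zz=s["tool_pos"][2]
    ctrl.move_straight(P(hi),.15); s=st("lifted")
    return (ang-ta), zz, s["opening"]>.2
def place(x,y,rel,zz,ztop=.040,hi=.32,drop=.002):
    """x: dict by blade direction (+1 back,-1 front)"""
    p=cw(-.05,y,hi); ta=best(p,V[2]+np.pi/2)
    bd=1 if np.cos(ta+rel-V[2])>0 else -1
    p=cw(x[bd],y,hi); q=status.state()["tool_pos"].copy(); q[2]=hi
    ctrl.move_straight(q,.25)
    ctrl.move_to(p,down(ta)); s=st("over bay blade %d"%bd)
    if s["opening"]<.2: print("LOST"); return False
    p[2]=zz-.020+drop
    hit=ctrl.move_straight(p,.15,contact_N=6); s=st("in bay hit=%s"%hit)
    ok=s["opening"]>.2
    hand.command_gripper(.6); p[2]=hi; ctrl.move_straight(p,.25); st("out")
    return ok
E
python3 - <<'E'
from h import *
rel,zz,ok=pick([.5815,.317],-.52)
if ok: print(place({1:-.062,-1:-.035},.150,rel,zz))
s=optics.snapshot("scene"); cv2.imwrite("pics/s2.png",s[0])
E
```

```text
at pick hit=False t 22.6 tcp [0.5821 0.3174 0.0409] F [ 0.5 -0.5 -0.2] op 0.648 g 0.0
gripped t 23.0 tcp [0.582  0.3173 0.0408] F [-0.3 -0.8  5.2] op 0.29 g 59.7
lifted t 24.3 tcp [0.5809 0.3167 0.2188] F [-0.7 -1.1 -0.7] op 0.291 g 59.0
over bay blade 1 t 26.4 tcp [ 0.5651 -0.0774  0.3195] F [ 0.3  0.5 -0.9] op 0.293 g 58.9
in bay hit=True t 27.6 tcp [ 0.5616 -0.0799  0.1315] F [-1.  -7.1 -2.4] op 0.294 g 60.8
out t 28.8 tcp [ 0.5645 -0.0778  0.3185] F [-0.  -0.8 -0.2] op 0.599 g 0.0
True
```

View pics/s2.png

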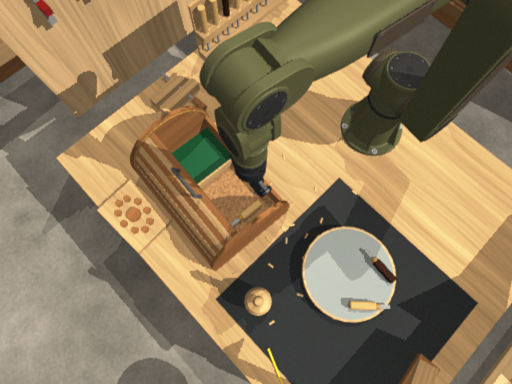

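The arm's side brushed the left cheek at z≈0.13, so the gouge dropped into the left bay, seen at scene pixels (249,213). I'll locate it, and the gouges still on the disc.

```bash
cat >> h.py <<'E'
def inchest(n="top"):
    s=optics.snapshot(n); K,T=cal(n)
    for g in gouges(n,s):
        d=g["m"]-V[:2]; c,sn=np.cos(V[2]),np.sin(V[2]); l=[c*d[0]+sn*d[1],-sn*d[0]+c*d[1]]
        print(n,g["t"],g["p"],g["n"],"chest xy",np.round(l,3),"ang",round(g["ang"]-V[2],2),"z",g["z"],"L",g["L"])
    return s
E
python3 - <<'E'
from h import *
ctrl.move_to([.42,.02,.33],down(V[2]))
for n in("scene","top"):
    s=inchest(n); cv2.imwrite(f"pics/{n}3.png",cv2.resize(s[0][80:290,60:400],None,fx=2,fy=2))
ctrl.move_to([.45,-.25,.33],down(V[2])); find()
E
```

```text
scene pale1 0.79 254 chest xy [-0.052  0.148] ang -0.02 z [0.021 0.044 0.049] L 0.121
scene pale1 0.59 315 chest xy [-0.132  0.625] ang 2.38 z [0.046 0.064 0.069] L 0.122
scene dark1 0.63 322 chest xy [-0.257  0.582] ang -1.6 z [0.043 0.064 0.069] L 0.121
top pale1 0.71 276 chest xy [-0.134  0.622] ang 2.38 z [0.041 0.063 0.069] L 0.122
top pale1 0.67 208 chest xy [-0.06   0.146] ang -0.01 z [0.03  0.044 0.05 ] L 0.096
top dark1 0.49 179 chest xy [-0.261  0.588] ang 1.51 z [0.06  0.065 0.07 ] L 0.088
scene pale 0.59 [0.5318 0.3961] ang 2.32 k 0.004 L 0.111 W 0.026 N 291
scene dark 0.7 [0.4015 0.3784] ang -1.69 k 0.012 L 0.113 W 0.026 N 275
top pale 0.56 [0.5314 0.3917] ang 2.33 k 0.008 L 0.125 W 0.026 N 244
top dark 0.5 [0.3986 0.3788] ang -1.67 k 0.014 L 0.121 W 0.026 N 247
```

View pics/top3.png

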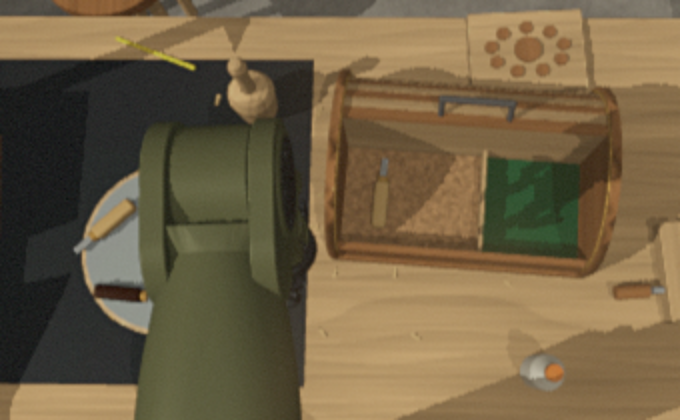

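The first gouge lies flat on the cork, at crop pixels (381,192), top z≈45 mm. Now the second pale gouge, placed farther from the cheek.

```bash
python3 - <<'E'
from h import *
rel,zz,ok=pick([.532,.3935],2.325)
if ok: print(place({1:-.062,-1:-.035},.045,rel,zz))
ctrl.move_to([.45,-.3,.33],down(V[2])); find()
E
```

```text
at pick hit=False t 36.5 tcp [0.5326 0.3939 0.0409] F [-0.3 -0.1 -0.1] op 0.651 g 0.0
gripped t 36.9 tcp [0.5325 0.3938 0.0408] F [-0.9  1.3  4.4] op 0.291 g 59.7
lifted t 38.2 tcp [0.5315 0.3931 0.2188] F [-0.4 -0.2 -1.1] op 0.293 g 59.0
over bay blade -1 t 40.9 tcp [ 0.5849 -0.184   0.3198] F [-0.8  0.  -1.1] op 0.293 g 58.9
in bay hit=False t 43.0 tcp [ 0.5853 -0.1849  0.0236] F [ 0.6 -0.  -0.1] op 0.29 g 58.9
out t 44.7 tcp [ 0.5841 -0.1845  0.3186] F [-0.4  0.1 -1.2] op 0.604 g 0.0
True
scene dark 0.82 [0.4021 0.3824] ang -1.69 k 0.015 L 0.113 W 0.025 N 287
top dark 0.65 [0.3984 0.3796] ang -1.66 k 0.016 L 0.118 W 0.026 N 236
```

```bash
python3 - <<'E'
from h import *
rel,zz,ok=pick([.4003,.3805],-1.675)
if ok: print(place({1:-.062,-1:-.035},-.118,rel,zz))
ctrl.move_to([.42,.02,.33],down(V[2])); st()
for n in("scene","top"):
    s=inchest(n); cv2.imwrite(f"pics/{n}4.png",s[0])
ctrl.move_to([.45,-.3,.33],down(V[2])); s=optics.snapshot("scene"); cv2.imwrite("pics/s5.png",s[0]); find()
E
```

```text
at pick hit=False t 50.7 tcp [0.4008 0.381  0.0407] F [-0.3  0.4 -0.2] op 0.651 g 0.0
gripped t 51.1 tcp [0.4008 0.381  0.0407] F [-1.1  0.4  4.5] op 0.289 g 59.7
lifted t 52.4 tcp [0.3998 0.38   0.2189] F [-0.2  0.1 -1.3] op 0.29 g 59.0
over bay blade -1 t 55.6 tcp [ 0.574  -0.3463  0.3201] F [-0.3 -0.4 -1.4] op 0.292 g 58.9
in bay hit=False t 57.8 tcp [ 0.574  -0.3477  0.0236] F [-0.1 -0.4 -0.8] op 0.292 g 58.9
out t 59.5 tcp [ 0.5729 -0.347   0.3186] F [-0.5 -0.7 -0.8] op 0.602 g 0.0
True
 t 61.4 tcp [0.4202 0.0198 0.3299] F [-0.4 -1.1  0.3] op 0.604 g 0.0
scene pale1 0.83 246 chest xy [-0.053  0.148] ang -0.02 z [0.032 0.044 0.049] L 0.121
scene pale1 0.49 314 chest xy [-0.043  0.048] ang 3.14 z [0.018 0.042 0.048] L 0.122
scene pale1 0.3 13523 chest xy [0.039 0.006] ang -1.58 z [0.017 0.119 0.222] L 0.456
scene dark1 0.72 208 chest xy [-0.05  -0.114] ang 3.18 z [0.032 0.044 0.048] L 0.114
top pale1 0.8 225 chest xy [-0.044  0.047] ang 3.15 z [0.027 0.044 0.05 ] L 0.118
top pale1 0.76 180 chest xy [-0.055  0.146] ang 0.01 z [0.036 0.045 0.05 ] L 0.112
top dark1 0.8 210 chest xy [-0.05  -0.116] ang 3.16 z [0.033 0.044 0.049] L 0.109
top dark1 0.61 301 chest xy [-0.335 -0.152] ang 1.7 z [0.047 0.11  0.162] L 0.027
top dark1 0.28 12516 chest xy [ 0.038 -0.007] ang -1.58 z [0.017 0.077 0.222] L 0.455
top dark1 0.27 2624 chest xy [0.055 0.001] ang -1.57 z [0.159 0.206 0.25 ] L 0.406
```

View pics/top4.png

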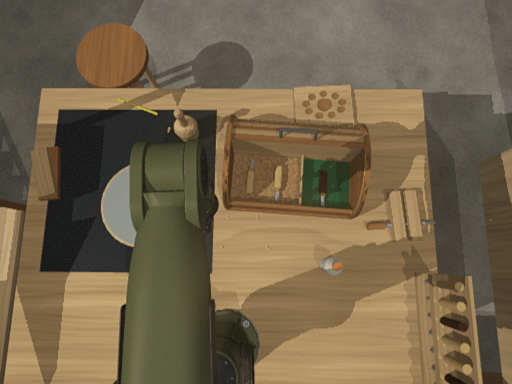

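View pics/s5.png

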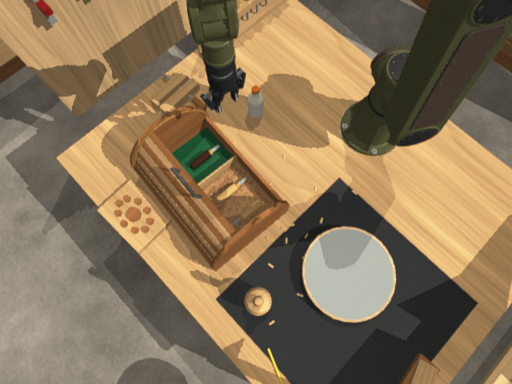

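All three gouges are in their bays (top-view pixels (250,175), (278,182) and (323,185)), the disc is empty, and the bystanders are undisturbed. Now I pull the shutter down.

```bash
python3 - <<'E'
from h import *
Q=down(V[2]); hand.command_gripper(.5)
p=hp(1.62); p[2]=.34
ctrl.move_to(p,Q)
print(ctrl.move_straight(hp(1.62),.1,contact_N=6)); st("at bar")
hand.command_gripper(0); s=st("grip")
if s["grip_force"]>5 and .08<s["opening"]<.2:
    for q in list(np.linspace(1.62,0,14)[1:])+[-.01]:
        h=ctrl.move_straight(hp(q),.12,contact_N=30); s=st("q%.2f"%q)
        if h or s["opening"]<.08: print("stop"); break
E
```

```text
False
at bar t 65.9 tcp [ 0.685  -0.2369  0.2317] F [-0.6  0.7 -0.2] op 0.502 g 0.0
grip t 66.3 tcp [ 0.6856 -0.2368  0.2315] F [ 4.1 -0.7  0.6] op 0.112 g 58.5
q1.50 t 66.6 tcp [ 0.6627 -0.2352  0.239 ] F [ 4.8 -0.1  4.9] op 0.116 g 59.7
q1.37 t 67.0 tcp [ 0.6398 -0.2337  0.2435] F [4.6 0.9 8. ] op 0.115 g 59.6
q1.25 t 67.3 tcp [ 0.6155 -0.232   0.2441] F [ 4.4 -0.4  7.6] op 0.114 g 63.4
q1.12 t 67.7 tcp [ 0.5901 -0.2302  0.2419] F [-0.  -0.1  9.3] op 0.117 g 63.9
q1.00 t 68.0 tcp [ 0.5665 -0.2286  0.2374] F [-0.7 -0.2 10.6] op 0.117 g 63.2
q0.87 t 68.4 tcp [ 0.5439 -0.2271  0.2289] F [-1.1 -0.2  4.8] op 0.113 g 63.7
q0.75 t 68.7 tcp [ 0.5232 -0.2256  0.2181] F [ 3.4 -1.1 -3.4] op 0.113 g 63.8
q0.62 t 69.1 tcp [ 0.5037 -0.2242  0.2058] F [ 5.8 -1.8 -4.4] op 0.114 g 62.8
q0.50 t 69.4 tcp [ 0.485  -0.2231  0.19  ] F [ 5.7 -2.1 -7.8] op 0.115 g 62.6
q0.37 t 69.8 tcp [ 0.4689 -0.222   0.1728] F [ 5.8 -1.6 -5.6] op 0.119 g 62.0
q0.25 t 70.1 tcp [ 0.4557 -0.221   0.1536] F [ 7.  -1.7 -5.7] op 0.119 g 62.9
q0.12 t 70.5 tcp [ 0.4448 -0.2203  0.1329] F [ 7.4 -2.1 -6. ] op 0.116 g 63.9
q0.00 t 70.8 tcp [ 0.4364 -0.2197  0.111 ] F [ 6.1 -1.3 -3.8] op 0.119 g 65.0
q-0.01 t 71.1 tcp [ 0.436  -0.2197  0.1098] F [ 5.8 -1.3 -1.3] op 0.12 g 65.4
```

```bash
python3 - <<'E'
from h import *
print(ctrl.move_straight(hp(-.05),.03,contact_N=8)); st("press")
hand.command_gripper(.36); ctrl.dwell(.3); st("free")
p=status.state()["tool_pos"].copy(); p[2]=.30; ctrl.move_straight(p,.1)
ctrl.move_to([.42,.1,.33],down(V[2])); st()
for n in("scene","top"):
    s=optics.snapshot(n); print(n,marks(n,"shutter_handle")); cv2.imwrite(f"pics/{n}6.png",s[0])
    C=cloud(n,s[1],np.ones(s[1].shape,bool)); d=C[:,:2]-V[:2]; c,k=np.cos(V[2]),np.sin(V[2])
    x=c*d[:,0]+k*d[:,1]; y=-k*d[:,0]+c*d[:,1]; z=C[:,2]
    H=(abs(y)<.045)&(abs(x+.18)<.025)&(z>.11)&(z<.16); print(H.sum(),x[H].mean(),z[H].mean())
E
```

```text
True
press t 71.3 tcp [ 0.4359 -0.2197  0.1091] F [ 1.2 -0.   3.5] op 0.116 g 66.8
free t 71.9 tcp [ 0.4362 -0.2199  0.1086] F [ 0.9 -0.   0.1] op 0.36 g 0.0
 t 75.2 tcp [0.4202 0.0994 0.3299] F [ 1.  -0.2  0.7] op 0.359 g 0.0
scene [(0.85, array([ 0.4361, -0.2165,  0.1334]))]
89 -0.18169968381512294 0.134316066107999
top [(0.89, array([ 0.4405, -0.2197,  0.1312]))]
100 -0.18209710348442487 0.13446674256203212
```

View pics/scene6.png

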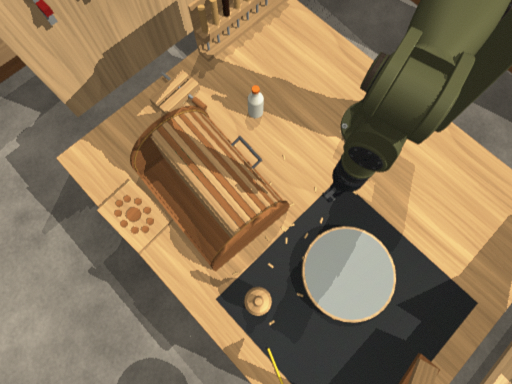

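The shutter is shut. Its handle is at scene pixel (247,150), with the bar's mean height the same as at the start (0.1344 m). The disc is empty and the bystanders are in place.

```bash
python3 -c "
from h import *
print(ctrl.sign_off())"
```

```text
the job is handed in; nothing more can be done
None
```

The job is handed in: both pale gouges are in the cork bay (one dropped about 11 cm when the arm brushed the left cheek, but lies flat), the dark one is in the green bay, the shutter is fully shut, and the mallet, glue and clamp were not touched.

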